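Register a whole-mount block in its bench clamp

TASK

Take the large paraffin block from the cold tray and set it down softly on the plate of the block clamp, wax up, with its writing ledge at the lever's end, away from the stop screw. Push it gently home, long edge against the two dowel pins and end against the stop screw (set for another job: feel for it, do not force it), then swing the lever fully shut so that its foot holds the ledge, and let go. Leave the small cassettes where they lie.

Things in the scene. Friction and masses are not known exactly. Their poses are not given: they have to be found in the camera images.
- block_center (a point): The large loose tissue block: grey plastic frame 92 (x) x 54 (y) x 12 (z) mm with cream wax 56 x 46 x 12 mm on top; 24 mm high in all, 100 to 200 g. The point is the middle of the 92 x 54 outline, 12 mm above the underside; z up out of the wax. It lies on the tray's floor. Grasp the frame across its 54 mm, low down.
- ledge (a point): Middle of the block's writing ledge, the bare top of the frame at its -x end: 34 mm long, 12 mm above the underside. The point lies 29 mm to -x of block_center. The wax begins where the ledge ends and reaches to 2 mm from the frame's +x end and 4 mm from its long sides. Axes as for block_center.
- cold_tray: Fixed shallow metal tray, 160 (x) x 230 (y) mm, in which the blocks lie: floor 3 mm above the bench, upright rim 17 mm high. Origin under its middle.
- home (a point): Where block_center stands, with the block's axes, when the block is home and the stop screw is in the middle of its range; 12 mm above the plate's top. y and the axes are exact; along x the block comes home up to 8 mm to either side, where the screw stops it. Push to +y and +x. The -x and -y sides are open but for the pivot post at x = -29, y = -64 mm (24 mm in diameter).
- block_clamp: Block clamp, fixed to the bench: plain grey metal plate 180 (x) x 140 (y) mm, its top 14 mm above the bench. Origin under its middle; axes as for home, which is at x = +6, y = +18 mm. Side stops: two upright steel dowel pins 12 mm in diameter and 12 mm high, centred at x = -22 and +34, y = +51 mm; they meet the block's +y edge.
- end_stop: Bracket of the end stop, 36 mm wide, 19 mm high, fixed on the plate; origin in its -x face, at bench height, 66 mm to +x of home. A locked screw, 10 mm in diameter, 20 mm above the bench, sticks out of it to -x by 12 to 28 mm (not measured): the hard stop for the block's +x end. A sprung white nose reaches 1.5 mm farther and yields to 0.3 N, less than what moves the block.
- pivot (a point): Vertical axis of the swing clamp, at the height of its lever bar (bar 32 to 41 mm above the bench); axes as for home, from which it lies 29 mm to -x and 64 mm to -y. The bent lever has a clamp arm 64 mm long with a sprung domed plastic foot below its end, and a handle arm 72 mm long with a black knob.
- knob (a point): Middle of the black upright knob on the lever's handle arm: 20 mm in diameter, from 41 to 75 mm above the bench, free to turn on its stud. It travels on a circle of 72 mm radius about pivot, clockwise from above to shut: from the -y side of the pivot (open) to its -x side (shut, 195 degrees counter-clockwise from home's x axis).
- clamp_lever (a joint): Angle of the swing clamp, rad: 0 fully shut (hard stop, foot over the ledge of a block that is home), growing as it opens, up to 1.9. Starts open, at 1.35 to 1.75, and stays where it is left (0.08 N m of friction). Somewhere below 0.5 rad the foot meets the block's -x end, rides up 1 mm on to the ledge, then presses on it with about 5 N; this takes up to 10 N at the knob.
- cassette_3: Small cassette, 29 x 48 x 12 mm, loose on the tray beside the large block; leave it alone. Origin under its middle.
- cassette_4: Small cassette like the first, loose on the tray; leave it alone. Origin under its middle.
- cassette_8: Small cassette like the first, loose on the tray; leave it alone. Origin under its middle.
Mind the look-alikes: they are no part of the job. What is shaped like the part that bears block_center but green or red is not meant.

How it is judged:
On the way:
1. the block lies home with the clamp still open (lever above 0.6 rad): ledge to the clamp, long edge on both pins (within 1.5 mm, square within 0.025 rad), end touching the stop screw or its sprung nose (y of block_center in the frame of home between -0.0015 and 0.0015 m and z of block_center in the frame of home between -0.002 and 0.002 m and angle between the x axis of block_center and the x axis of home, either way round below 0.025 rad and x of ledge in the frame of home below -0.015 m and contact force between big_block and end_stop above 0.02 N and value of joint clamp_lever above 0.6 rad), for 0.2 s.
At the end, for the whole second after the job is handed in: The block lies wax up on the plate, ledge to the clamp, long edge on both pins (within 1.5 mm, 2 mm in height, square within 0.025 rad), its end touching the stop screw or the nose that reaches 1.5 mm beyond it; the lever is shut (below 0.05 rad), foot on the ledge; the fingers touch nothing (y of block_center in the frame of home between -0.0015 and 0.0015 m and z of block_center in the frame of home between -0.002 and 0.002 m and angle between the x axis of block_center and the x axis of home, either way round below 0.025 rad and x of ledge in the frame of home below -0.015 m and contact force between big_block and end_stop above 0.02 N and value of joint clamp_lever below 0.05 rad and contact force between the fingers and anything else below 0.1 N).
It fails at once if the block is pushed against the end stop with more than 20 N (contact force between big_block and end_stop above 20 N).
It fails at once if the block is pressed or dropped on the clamp with more than 60 N (contact force between big_block and block_clamp above 60 N).
It fails at once if a small cassette is moved more than 15 mm (distance of any of cassette_3, cassette_4, cassette_8 from where it was at the start of the episode above 0.015 m).
It also fails if it takes over 67 s, if anything falls off the work surface, if the arm or the gripper's body presses on something with over 40 N, if the wrist force passes 120 N, or if a joint passes its speed limit or range.

ROBOT

A 6-joint arm with a two-finger parallel gripper is mounted at the origin on a cart in front of the work surface, level with it; the furniture and walls round the work are solid. World frame = base frame: x ahead of the robot, y to its left, z up, the work surface at z = 0. Lengths are in m, angles in rad, forces in N, time in s.
With the tool pointing down it reaches from about 0.325 to 0.9 m from the base axis. Payload 6.1 kg.
Tool frame: the origin (TCP) lies at the centre of the arm's flange, where the gripper is bolted on; the fingertips stand 173 mm ahead of it and the grasp point (between the pads) lies 155 mm ahead of it; z points along the fingers, y is the line along which they close (so a half turn about z gives the same grasp; the last joint's range is limited). The gripper opens to 85 mm and grips with 20 to 120 N. Pads are 22 mm wide; open, the fingers measure 114 mm over their backs; the gripper's body (76 mm by 85 mm) begins 54 mm behind the grasp point. The pads swing forward as they close: fully open they stand 13 mm farther back than shut.
Start: joints at [-1.445, 0.22, 1.526, -0, 1.395, -0.126], TCP at [0.156, -0.605, 0.405] pointing down, gripper open.
Joint ranges: [-2.98, 2.98], [-0.91, 2.08], [0.09, 2.57], [-1.24, 4.39], [0.2, 2.65], [-2.68, 2.68]. Speed limits (rad/s): [2.57, 2.57, 3.01, 3.14, 3.14, 3.14].

INTERFACE

Orientations are given as a unit quaternion [x, y, z, w].
In Python, from plant import ctrl gives the robot as it stands.
- The arm moves only by the tool drive_tool, never from a script. Its argument "motion" is a list that holds one entry, the list of rows, each a list of 7 numbers: the shift along the tool's x, y, z normalised to -1 to 1, where 1 is 300 mm, then the turn, a rotation vector about the tool's x, y, z normalised to -1 to 1, where 1 is 0.5 rad, then the opening, from 0 (shut) to 1 (fully open). In form: [[[x, y, z, wx, wy, wz, fingers], ...]]. A call has 1 to 5 rows; each row is the pose to reach, as a shift and turn from the pose commanded when the call began, along the tool's axes at that moment; what a row does not reach only later rows make up. A row lasts 1/12 s, in which the tool goes at most 41.7 mm and 7.16 degrees, less where a joint would pass 70% of its speed; a pose out of reach is approached as far as the arm can. A call with a number of a shift or a turn outside -1 to 1 is refused whole. A call with a gripper value outside its range is refused whole. The fingers move at their own pace and stop on an object; the grip force is fixed at half the most. Time passes only in rows, so rows that repeat a pose let the fingers close. It gives the time, the measured TCP pose, the force, the opening and the grip force at its end, in the units of the state.
- ctrl.get_state(): the state, without advancing time (a new reading comes with each control period).
- ctrl.snapshot(name): name is "scene" or "top" or "wrist"; returns a dict with "image" (384x512x3 uint8, red, green, blue), "fx", "fy", "cx", "cy" (pixels), "pose" (4x4, takes a point from camera to world coordinates). Camera axes: x right, y up, looking along -z (the intrinsics and any distortion apply to the point x, -y, -z); pixel columns grow to the right and rows downward; lengths in m; the calibration is good to about 2 mm. A picture is of the moment at which its call begins. There is no depth.
- ctrl.finish_job(): hands the job in; it is judged then, once.
The state is a dict: "time_s": time; "qpos": joint angles; "qvel": joint speeds; "joint_efforts": joint torques, N m; "position": TCP position; "eef_rot": TCP orientation; "wrist_force": force on the tool from outside, world axes, zero at the start; "ft_torque": the same for the moment, N m; "opening": finger opening in m; "grasp_force": force on a finger pad.
Only numpy, scipy, OpenCV 4.12 (cv2) and the standard library are available. Lean on these libraries where they do the work, as an engineer would, in place of code of your own. Each camera call takes 0.05 s, during which the arm holds its last target. There are 200 camera calls.

## Working session

There is one attempt and no reset: what is moved stays moved. The work goes in short steps, Python scripts to look and compute and a tool call to move; the robot and the scene stay as the last step left them, time stands still between calls to the robot, and variables do not carry over. Pictures are saved under pics/ and viewed, at most 10 in all, crops included, and the job is handed in when it is done.

Besides the shell and the picture viewer there is one more tool, called after "Request:" by a JSON object that holds its "op" and its "data", one argument or row to a line. drive_tool: Moves the arm, as the interface text tells. Its arguments: {"type":"object","properties":{"motion":{"type":"array","items":{"type":"array","items":{"type":"array","items":{"type":"number"}}}}},"required":["motion"]}

```bash
mkdir -p pics; ls; python3 - <<'E'
from plant import ctrl
import cv2,numpy as np
s=ctrl.get_state();print(s)
for n in("top","scene"):
    d=ctrl.snapshot(n);cv2.imwrite(f"pics/{n}0.png",d["image"][:,:,::-1]);np.savez(f"{n}0.npz",**d)
    print(n,d["fx"],d["fy"],d["cx"],d["cy"],np.round(d["pose"],4).tolist(),[k for k in d])
E
```

```text
pics
{'time_s': 0.0, 'qpos': array([-1.44511244e+00,  2.21211420e-01,  1.52761457e+00,  9.26735278e-06,
        1.39469785e+00, -1.26080886e-01]), 'qvel': array([-0.00081164, -0.00068157, -0.00063813,  0.00013153, -0.00051916,
       -0.00091984]), 'joint_efforts': array([ 2.16234286e-03, -4.96891093e+01, -3.89390767e+01, -2.23299794e-04,
        1.12000623e-02, -2.11633949e-05]), 'position': array([ 0.15567086, -0.60502215,  0.4036062 ]), 'eef_rot': array([ 9.92086910e-01,  1.25549316e-01,  4.75290133e-06, -9.65595260e-04]), 'wrist_force': array([ 0.49106585, -0.26987463,  0.49626384]), 'ft_torque': array([ 0.01374627, -0.00092599, -0.01857775]), 'grasp_force': 0.0, 'opening': 0.08549802564854805}
top 499.85837593322526 499.85837593322526 257.45404272191666 190.76141124039216 [[0.0194, 0.9968, -0.0773, 0.4934], [-0.9996, 0.0176, -0.0233, -0.0646], [-0.0219, 0.0777, 0.9967, 1.1618], [0.0, 0.0, 0.0, 1.0]] ['image', 'fx', 'fy', 'cx', 'cy', 'pose']
scene 485.2859656229197 485.2859656229197 245.53134231900248 186.44087494270326 [[-0.6676, 0.5454, -0.5068, -0.1097], [-0.7445, -0.4931, 0.4501, 0.5568], [-0.0044, 0.6778, 0.7353, 1.0783], [0.0, 0.0, 0.0, 1.0]] ['image', 'fx', 'fy', 'cx', 'cy', 'pose']
```

View pics/top0.png

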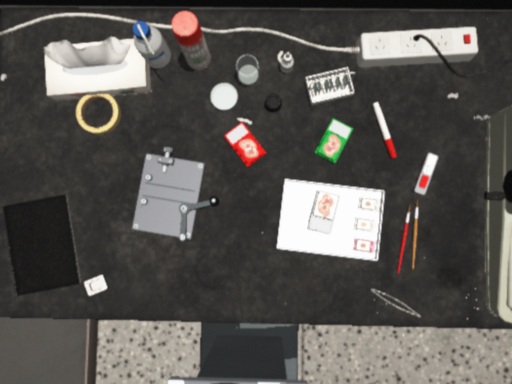

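View pics/scene0.png

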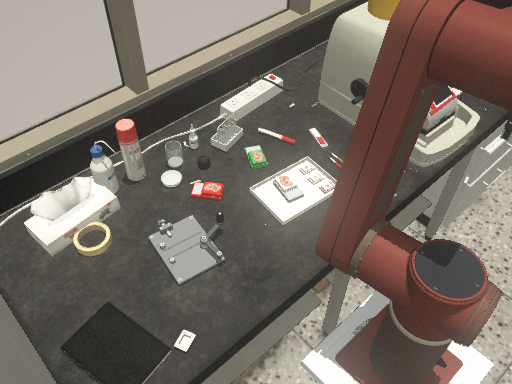

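The top view shows the tray at about (330,219) with the large block at (323,211), wax towards image up (+x world) and ledge down. The clamp plate is at (169,195), the end stop at (167,157), the pivot at (184,208) and the knob at (214,201). A closer crop follows.

```bash
python3 - <<'E'
import cv2
im=cv2.imread("pics/top0.png")[146:266,128:392]
cv2.imwrite("pics/crop0.png",cv2.resize(im,None,fx=3,fy=3,interpolation=cv2.INTER_CUBIC))
E
```

```text
(no output)
```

View pics/crop0.png

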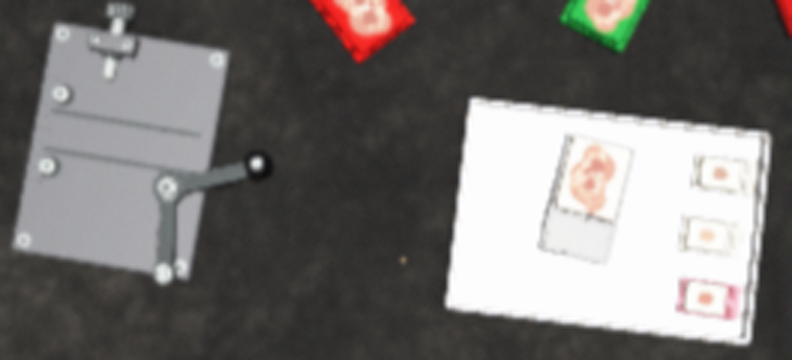

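```bash
cat > h.py <<'E'
import numpy as np
def ray(d,px,z):
    """pixels -> world points on plane z"""
    px=np.atleast_2d(px).astype(float);P=d["pose"]
    v=np.c_[(px[:,0]-d["cx"])/d["fx"],-(px[:,1]-d["cy"])/d["fy"],-np.ones(len(px))]@P[:3,:3].T
    o=P[:3,3];return (o+v*((z-o[2])/v[:,2])[:,None])
def proj(d,p):
    p=np.atleast_2d(p);P=d["pose"];c=(p-P[:3,3])@P[:3,:3]
    return np.c_[d["cx"]-d["fx"]*c[:,0]/c[:,2],d["cy"]+d["fy"]*c[:,1]/c[:,2]]
E
python3 - <<'E'
from h import *
d=dict(np.load("top0.npz"));C=lambda p:np.array(p)/3+[128,146]-[1/3,1/3]
mm=lambda a:np.round(a*1000,1).tolist()
pl=ray(d,C([(55,22),(229,50),(188,280),(13,248)]),.014);print("plate",mm(pl),mm(pl.mean(0)),[np.round(1000*np.linalg.norm(pl[i]-pl[i-1])) for i in range(4)])
print("yaws",[np.degrees(np.arctan2(*(a-b)[1::-1])) for a,b in((pl[0],pl[3]),(pl[1],pl[2]))],[np.degrees(np.arctan2(*(a-b)[1::-1]))-90 for a,b in((pl[0],pl[1]),(pl[3],pl[2]))])
pins=ray(d,C([(61,94),(47,166)]),.026);print("pins",mm(pins))
print("pivot",mm(ray(d,C((168,188)),.043)),"knob",mm(ray(d,C((258,163)),.075)))
b=ray(d,C([(568,134),(633,150),(606,263),(539,248)]),.015);print("block",mm(b),mm(b.mean(0)),[np.round(1000*np.linalg.norm(b[i]-b[i-1])) for i in range(4)])
print("yaws",[np.degrees(np.arctan2(*(a-b)[1::-1])) for a,b in((b[0],b[3]),(b[1],b[2]))])
t=ray(d,C([(470,99),(769,132),(748,342),(446,308)]),.017);print("tray",mm(t),[np.round(1000*np.linalg.norm(t[i]-t[i-1])) for i in range(4)])
y=np.radians(np.mean([np.degrees(np.arctan2(*(a-b)[1::-1])) for a,b in((pl[0],pl[3]),(pl[1],pl[2]))]))
R=np.array([[np.cos(y),-np.sin(y)],[np.sin(y),np.cos(y)]])
print("pins in clamp",mm((pins[:,:2]-pl.mean(0)[:2])@R))
from plant import ctrl;from scipy.spatial.transform import Rotation as Ro
s=ctrl.get_state();print(Ro.from_quat(s["eef_rot"]).as_matrix().round(3))
E
```

```text
plate [[666.1, 223.5, 14.0], [646.4, 87.5, 14.0], [468.8, 114.0, 14.0], [490.6, 249.5, 14.0]] [568.0, 168.6, 14.0] [np.float64(177.0), np.float64(137.0), np.float64(180.0), np.float64(137.0)]
yaws [np.float64(-8.414885470827944), np.float64(-8.4891267873689)] [np.float64(-8.227654162291131), np.float64(-9.13294456903256)]
pins [[608.8, 213.8, 26.0], [553.4, 222.5, 26.0]]
pivot [[537.7, 126.6, 43.0]] knob [[555.8, 56.0, 75.0]]
block [[585.8, -174.5, 15.0], [574.4, -224.2, 15.0], [488.0, -204.3, 15.0], [498.4, -153.4, 15.0]] [536.6, -189.1, 15.0] [np.float64(90.0), np.float64(51.0), np.float64(89.0), np.float64(52.0)]
yaws [np.float64(-13.589659759293324), np.float64(-12.94100374794329)]
tray [[611.2, -99.1, 17.0], [589.9, -327.0, 17.0], [430.7, -311.3, 17.0], [451.6, -83.4, 17.0]] [np.float64(160.0), np.float64(229.0), np.float64(160.0), np.float64(229.0)]
pins in clamp [[33.7, 50.7], [-22.3, 51.2]]
[[ 0.968  0.249 -0.   ]
 [ 0.249 -0.968  0.002]
 [ 0.    -0.002 -1.   ]]
```

Plate, pins, tray and block sizes all agree with the given ones: block at (537,-189) mm with yaw -13.3°, clamp centre at (568,168.6) mm with yaw -8.5°. Starting the approach.

Request:
{"op": "drive_tool", "data": {
  "motion": [
    [[0.58,-0.38,0,0,0,0.966,1],[0.58,-0.38,0,0,0,0.966,1],[0.58,-0.38,0,0,0,0.966,1],[0.58,-0.38,0,0,0,0.966,1],[0.58,-0.38,0,0,0,0.966,1]]
  ]
}}

```text
time_s: 0.52
position: [0.2962, -0.4502, 0.4041]
eef_rot: [0.993, -0.119, -0.0, -0.0]
wrist_force: [1.1, -0.0, 0.8]
opening: 0.0856
grasp_force: 0.0
```

Request:
{"op": "drive_tool", "data": {
  "motion": [
    [[0.577,-1.0,0.3,0,0,0,1],[0.577,-1.0,0.3,0,0,0,1],[0.577,-1.0,0.3,0,0,0,1],[0.577,-1.0,0.3,0,0,0,1],[0.577,-1.0,0.3,0,0,0,1]]
  ]
}}

```text
time_s: 0.93
position: [0.4345, -0.3031, 0.3516]
eef_rot: [0.993, -0.115, -0.0, -0.0]
wrist_force: [1.2, 0.2, 1.0]
opening: 0.0853
grasp_force: 0.0
```

```bash
cat >> h.py <<'E'
from scipy.spatial.transform import Rotation as Ro
def to_tool(s,dw):
    """world shift (m) -> tool-axis units of 300 mm"""
    return np.round(Ro.from_quat(s["eef_rot"]).inv().apply(dw)/.3,3)
def yaw(s): 
    x=Ro.from_quat(s["eef_rot"]).as_matrix()[:,0];return np.degrees(np.arctan2(x[1],x[0]))
E
python3 - <<'E'
from plant import ctrl
from h import *
s=ctrl.get_state();print(s["position"],yaw(s),to_tool(s,[.537-s["position"][0],-.189-s["position"][1],.30-s["position"][2]]))
E
```

```text
[ 0.43446356 -0.30310334  0.35163191] -13.251982601555179 [ 0.246 -0.449  0.172]
```

Request:
{"op": "drive_tool", "data": {
  "motion": [
    [[0.246,-0.449,0.172,0,0,0,1],[0.246,-0.449,0.172,0,0,0,1],[0.246,-0.449,0.172,0,0,0,1],[0.246,-0.449,0.172,0,0,0,1],[0.246,-0.449,0.172,0,0,0,1]]
  ]
}}

```text
time_s: 1.35
position: [0.5381, -0.1856, 0.2974]
eef_rot: [0.994, -0.113, -0.002, -0.002]
wrist_force: [-0.7, 0.8, 0.0]
opening: 0.0854
grasp_force: 0.0
```

```bash
python3 - <<'E'
from plant import ctrl
import cv2
from h import *
s=ctrl.get_state();d=ctrl.snapshot("wrist");np.savez("w1.npz",**d);print(s["position"],yaw(s),s["wrist_force"],d["pose"].round(3).tolist())
cv2.imwrite("pics/w1.png",d["image"][:,:,::-1])
print(proj(d,[[.537,-.189,.027],[.537,-.189,.015]]))
E
```

```text
[ 0.53814086 -0.1856162   0.29744032] -12.974361947311307 [-0.65237398  0.79062048  0.04422182] [[-0.226, 0.923, 0.312, 0.616], [-0.974, -0.213, -0.076, -0.204], [-0.004, -0.322, 0.947, 0.266], [0.0, 0.0, 0.0, 1.0]]
[[255.7442424  187.98653481]
 [255.59117543 183.46773051]]
```

View pics/w1.png

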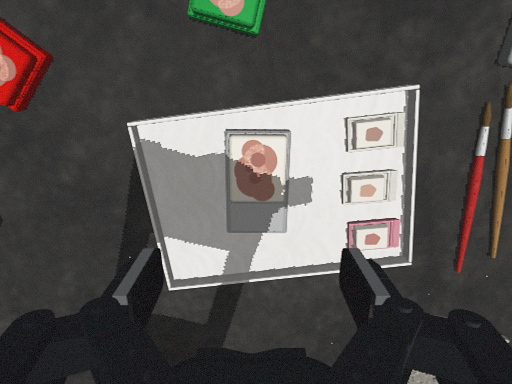

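The block sits squarely in the wrist view, with frame corners at about (225,129), (291,129), (287,233) and (227,233). The cassettes are well to the right, from x≈345.

```bash
python3 - <<'E'
from plant import ctrl
from h import *
d=dict(np.load("w1.npz"));s=ctrl.get_state()
b=ray(d,[(225,129.5),(291,129.5),(287.5,233),(226.5,233)],.015);print((b*1e3).round(1).tolist(),[np.round(1000*np.linalg.norm(b[i]-b[i-1])) for i in range(4)])
c=b.mean(0);f=b[:2].mean(0)-b[2:].mean(0);print(c,np.degrees(np.arctan2(f[1],f[0])))
print(s["position"],yaw(s),to_tool(s,[c[0]-s["position"][0],c[1]-s["position"][1],.180-s["position"][2]]))
E
```

```text
[[587.0, -175.1, 15.0], [575.1, -226.8, 15.0], [484.9, -206.6, 15.0], [497.2, -153.1, 15.0]] [np.float64(92.0), np.float64(53.0), np.float64(92.0), np.float64(55.0)]
[ 0.53603123 -0.19041149  0.015     ] -13.1852579782493
[ 0.53714711 -0.18763819  0.29842343] -12.97447324226173 [-0.     0.01   0.395]
```

Request:
{"op": "drive_tool", "data": {
  "motion": [
    [[0,0.01,0.2,0,0,0,1],[0,0.01,0.3,0,0,0,1],[0,0.01,0.37,0,0,0,1],[0,0.01,0.395,0,0,0,1],[0,0.01,0.395,0,0,0,1]]
  ]
}}

```text
time_s: 1.82
position: [0.5339, -0.1937, 0.1797]
eef_rot: [0.993, -0.116, -0.003, -0.001]
wrist_force: [-0.6, 0.8, 0.5]
opening: 0.0852
grasp_force: 0.0
```

Request:
{"op": "drive_tool", "data": {
  "motion": [
    [[0,0,0,0,0,0,0.72],[0,0,0,0,0,0,0.4],[0,0,0,0,0,0,0.4],[0,0,0,0,0,0,0.4],[0,0,0,0,0,0,0.4]]
  ]
}}

```text
time_s: 2.23
position: [0.5376, -0.1939, 0.1864]
eef_rot: [0.993, -0.115, 0.003, 0.0]
wrist_force: [-0.8, 4.5, 11.0]
opening: 0.0444
grasp_force: 75.4
```

The fingers closed above the frame onto the wax (opening 44 mm, 11 N upward). I'm reopening, going lower, and closing again.

Request:
{"op": "drive_tool", "data": {
  "motion": [
    [[0,0,0,0,0,0,1],[0,0,0,0,0,0,1],[0,0,0,0,0,0,1],[0,0,0.025,0,0,0,1],[0,0,0.025,0,0,0,1]]
  ]
}}

```text
time_s: 2.65
position: [0.535, -0.1935, 0.1734]
eef_rot: [0.993, -0.115, -0.001, -0.0]
wrist_force: [-0.4, -0.5, -1.0]
opening: 0.0852
grasp_force: 0.0
```

Request:
{"op": "drive_tool", "data": {
  "motion": [
    [[0,0,0,0,0,0,0.72],[0,0,0,0,0,0,0.55],[0,0,0,0,0,0,0.55],[0,0,0,0,0,0,0.55],[0,0,0,0,0,0,0.55]]
  ]
}}

```text
time_s: 3.07
position: [0.5358, -0.1938, 0.1749]
eef_rot: [0.993, -0.115, 0.0, 0.0]
wrist_force: [0.6, -0.3, 1.6]
opening: 0.0522
grasp_force: 63.8
```

Gripped at 52 mm, so on the frame. Lifting now, and measuring the screw tip from the first top picture.

Request:
{"op": "drive_tool", "data": {
  "motion": [
    [[0,0,-0.1,0,0,0,0.55],[0,0,-0.2,0,0,0,0.55],[0,0,-0.3,0,0,0,0.55],[0,0,-0.3,0,0,0,0.55],[0,0,-0.3,0,0,0,0.55]]
  ]
}}

```text
time_s: 3.48
position: [0.5364, -0.1941, 0.2667]
eef_rot: [0.993, -0.115, 0.002, 0.001]
wrist_force: [-0.3, 0.2, -1.4]
opening: 0.0521
grasp_force: 64.2
```

```bash
python3 - <<'E'
from plant import ctrl
import cv2
from h import *
d=dict(np.load("top0.npz"));C=lambda p:np.array(p)/3+[128,146]-[1/3,1/3]
y=np.radians(-8.5);R=np.array([[np.cos(y),-np.sin(y)],[np.sin(y),np.cos(y)]])
H=np.array([.568,.1686])+R@[.006,.018];print("home",H)
for n,p,z in(("tip",(109,78),.02),("tiptop",(109,78),.025),("face",(112,55),.019)): print(n,1000*(R.T@(ray(d,C(p),z)[0,:2]-H)))
w=ctrl.snapshot("wrist");np.savez("w2.npz",**w);cv2.imwrite("pics/w2.png",w["image"][:,:,::-1])
s=ctrl.get_state();print(s["position"],yaw(s),s["wrist_force"],s["opening"],to_tool(s,np.r_[H-s["position"][:2],0]))
E
```

```text
home [0.57659466 0.18551543]
tip [ 4.62905904e+01 -2.51226473e-02]
tiptop [45.88953274 -1.16212467]
face [64.29739105  1.14616874]
[ 0.53551004 -0.19363564  0.26471412] -13.245675862254508 [-0.34516919  0.38204096 -3.01764972] 0.052053017307889124 [-0.156 -1.262 -0.   ]
```

View pics/w2.png

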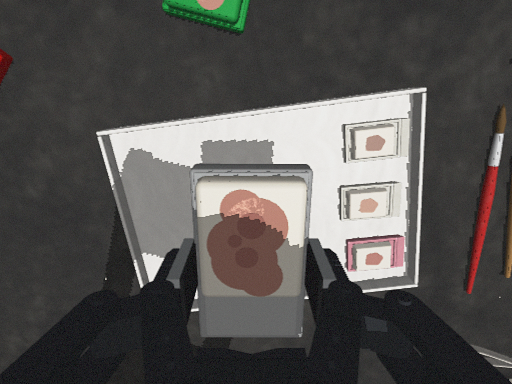

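The block is held level, with ledge towards the robot and wax up. Its frame corners are at (193,166), (312,166), (303,337) and (200,337). I'm carrying it to the clamp.

Request:
{"op": "drive_tool", "data": {
  "motion": [
    [[-0.014,-0.1,0,0,0,0,0.55],[-0.04,-0.23,0,0,0,-0.05,0.55],[-0.06,-0.36,0,0,0,-0.1,0.55],[-0.075,-0.49,0,0,0,-0.166,0.55],[-0.09,-0.62,0,0,0,-0.166,0.55]]
  ]
}}

```text
time_s: 3.95
position: [0.5506, -0.0047, 0.2621]
eef_rot: [0.997, -0.074, -0.002, -0.0]
wrist_force: [1.3, 0.3, -2.7]
opening: 0.0522
grasp_force: 64.1
```

```bash
python3 - <<'E'
from plant import ctrl
from h import *
w=dict(np.load("w2.npz"))
b=ray(w,[(193,166),(312,166),(303,337),(200,337)],.1065);c=b.mean(0);f=b[:2].mean(0)-b[2:].mean(0)
print([np.round(1000*np.linalg.norm(b[i]-b[i-1])) for i in range(4)],c,np.degrees(np.arctan2(f[1],f[0])))
s=ctrl.get_state();print(s["position"],yaw(s),to_tool(s,np.r_[.5699-s["position"][0],.1814-s["position"][1],0]))
E
```

```text
[np.float64(92.0), np.float64(51.0), np.float64(92.0), np.float64(54.0)] [ 0.5380826  -0.19576774  0.1065    ] -13.550486953802027
[ 0.55058134 -0.0047331   0.26208665] -8.438970927342211 [-0.027 -0.623  0.   ]
```

Request:
{"op": "drive_tool", "data": {
  "motion": [
    [[-0.005,-0.13,0,0,0,0,0.55],[-0.01,-0.26,0,0,0,0,0.55],[-0.02,-0.39,0,0,0,0,0.55],[-0.025,-0.52,0,0,0,0,0.55],[-0.027,-0.623,0,0,0,0,0.55]]
  ]
}}

```text
time_s: 4.37
position: [0.5701, 0.1823, 0.2619]
eef_rot: [0.997, -0.073, -0.002, 0.0]
wrist_force: [1.3, 0.0, -1.2]
opening: 0.0523
grasp_force: 64.1
```

```bash
python3 - <<'E'
from plant import ctrl
from h import *
import cv2
w=ctrl.snapshot("wrist");np.savez("w3.npz",**w);cv2.imwrite("pics/w3.png",cv2.resize(w["image"][:,:,::-1],None,fx=1.5,fy=1.5))
s=ctrl.get_state();print(s["position"],yaw(s),s["wrist_force"],to_tool(s,np.r_[.5699-s["position"][0],.1814-s["position"][1],0]))
y=np.radians(-8.5);R=np.array([[np.cos(y),-np.sin(y)],[np.sin(y),np.cos(y)]]);H=np.array([.5766,.1855])
P=[(H+R@np.array(p[:2])/1e3).tolist()+[p[2]/1e3] for p in((-28,33,26),(28,33,26),(66,0,19),(46,0,20),(-29,-64,43))]
print("expected px*1.5",(proj(w,P)*1.5).round(1).tolist())
E
```

```text
[0.57036233 0.1863708  0.26232862] -8.315765239870094 [-1.64572385  2.15398103 -0.74421729] [ 0.001  0.017 -0.   ]
expected px*1.5 [[298.8, 346.4], [292.1, 233.8], [365.3, 144.9], [365.6, 191.5], [506.8, 365.3]]
```

View pics/w3.png

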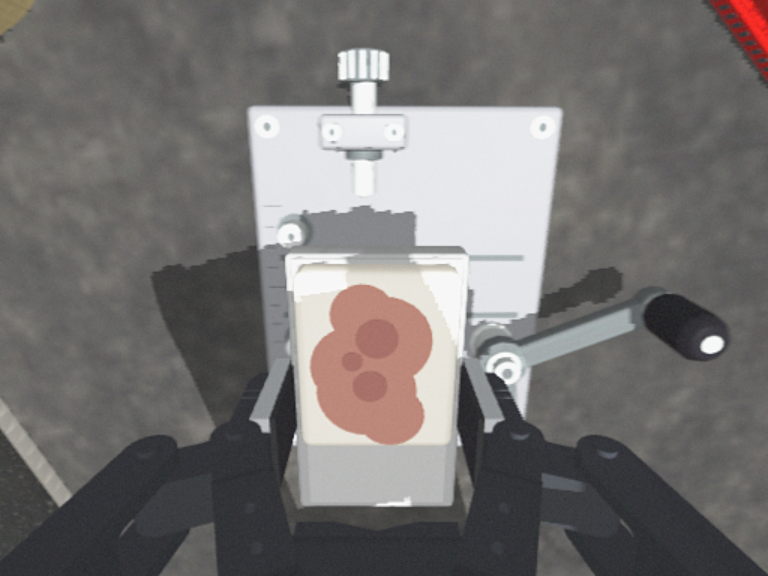

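Pin at (291,234) and pivot at (506,367) match the prediction within 2 px. The nose tip is at about (364,194), so the stop is near mid-range. Lowering with a 5 mm correction to -y.

Request:
{"op": "drive_tool", "data": {
  "motion": [
    [[0,0.017,0,0,0,0,0.55],[0,0.017,0.1,0,0,0,0.55],[0,0.017,0.17,0,0,0,0.55],[0,0.017,0.22,0,0,0,0.55],[0,0.017,0.22,0,0,0,0.55]]
  ]
}}

```text
time_s: 4.83
position: [0.5676, 0.1729, 0.1926]
eef_rot: [0.997, -0.074, -0.005, 0.001]
wrist_force: [-1.6, -1.1, -2.5]
opening: 0.0524
grasp_force: 64.1
```

Request:
{"op": "drive_tool", "data": {
  "motion": [
    [[0,0,0.01,0,0,0,0.55],[0,0,0.02,0,0,0,0.55],[0,0,0.03,0,0,0,0.55],[0,0,0.03,0,0,0,0.55],[0,0,0.03,0,0,0,0.55]]
  ]
}}

```text
time_s: 5.25
position: [0.5711, 0.1745, 0.1904]
eef_rot: [0.997, -0.074, 0.001, -0.0]
wrist_force: [-0.1, -1.5, -1.4]
opening: 0.0522
grasp_force: 64.1
```

Request:
{"op": "drive_tool", "data": {
  "motion": [
    [[0,-0.01,0,0,0,0,0.55],[0,-0.02,0,0,0,0,0.55],[0,-0.02,0,0,0,0,0.55],[0,-0.02,0,0,0,0,0.55],[0,-0.02,0,0,0,0,0.55]]
  ]
}}

```text
time_s: 5.67
position: [0.5717, 0.1807, 0.1898]
eef_rot: [0.997, -0.074, 0.0, -0.0]
wrist_force: [0.2, 0.1, -2.5]
opening: 0.0519
grasp_force: 64.2
```

```bash
cat >> h.py <<'E'
def rel(s):
    y=np.radians(-8.5);R=np.array([[np.cos(y),-np.sin(y)],[np.sin(y),np.cos(y)]]);H=np.array([.5766,.1855])
    return (1e3*R.T@(s["position"][:2]-H)).round(1),(1e3*s["position"][2]).round(1),(R.T@s["wrist_force"][:2]).round(1),s["wrist_force"][2].round(1),yaw(s).round(2)
E
python3 - <<'E'
from plant import ctrl
from h import *
s=ctrl.get_state();print(rel(s),s["ft_torque"].round(2),s["qvel"].round(3))
E
```

```text
(array([-4.1, -5.5]), np.float64(189.8), array([0.2, 0.1]), np.float64(-2.5), np.float64(-8.47)) [-0.02  0.04 -0.02] [-0.001  0.001  0.002  0.     0.002 -0.001]
```

Request:
{"op": "drive_tool", "data": {
  "motion": [
    [[0,0,0.007,0,0,0,0.55],[0,0,0.011,0,0,0,0.55],[0,0,0.015,0,0,0,0.55],[0,0,0.018,0,0,0,0.55],[0,0,0.018,0,0,0,0.55]]
  ]
}}

```text
time_s: 6.08
position: [0.5718, 0.1805, 0.1859]
eef_rot: [0.997, -0.074, -0.0, 0.0]
wrist_force: [-7.1, -1.7, 11.6]
opening: 0.0522
grasp_force: 65.7
```

Request:
{"op": "drive_tool", "data": {
  "motion": [
    [[0,0,-0.004,0,0,0,0.55],[-0.003,0,-0.004,0,0,0,0.55],[-0.007,0,-0.004,0,0,0,0.55],[-0.007,0,-0.004,0,0,0,0.55],[-0.007,0,-0.004,0,0,0,0.55]]
  ]
}}

```text
time_s: 6.5
position: [0.57, 0.1808, 0.1859]
eef_rot: [0.997, -0.074, 0.001, -0.0]
wrist_force: [1.4, -0.4, 2.7]
opening: 0.0523
grasp_force: 64.6
```

```bash
python3 - <<'E'
from plant import ctrl
from h import *
import cv2
s=ctrl.get_state();print(rel(s),s["ft_torque"].round(2))
w=ctrl.snapshot("wrist");np.savez("w4.npz",**w);cv2.imwrite("pics/w4.png",cv2.resize(w["image"][:,:,::-1],None,fx=1.5,fy=1.5))
E
```

```text
(array([-5.8, -5.6]), np.float64(185.9), array([ 1.5, -0.2]), np.float64(2.7), np.float64(-8.49)) [-0.15 -0.21  0.03]
```

View pics/w4.png

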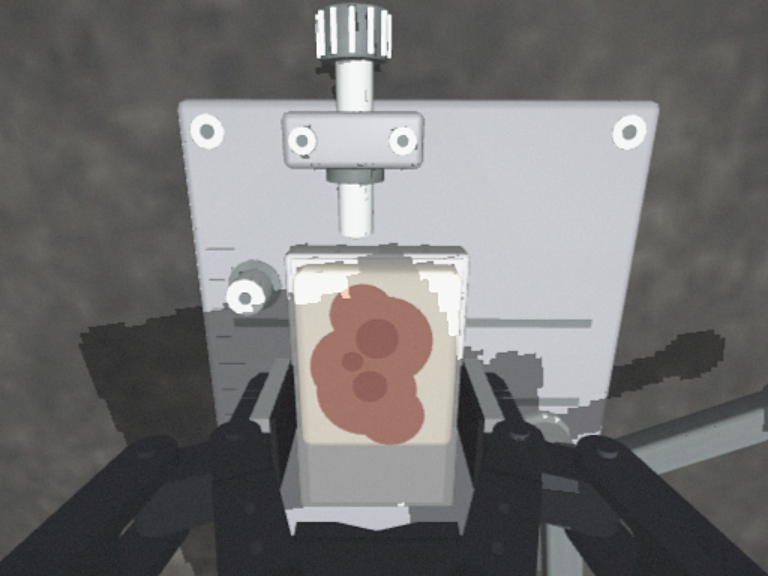

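The block lies on the plate, with its +x end at row ≈248 just short of the nose tip at (356,236), and offset about 6 mm to -y. Sliding to +y while holding.

Request:
{"op": "drive_tool", "data": {
  "motion": [
    [[0,-0.005,0,0,0,0,0.55],[0,-0.01,0,0,0,0,0.55],[0,-0.014,0,0,0,0,0.55],[0,-0.016,0,0,0,0,0.55],[0,-0.016,0,0,0,0,0.55]]
  ]
}}

```text
time_s: 6.97
position: [0.5705, 0.1854, 0.1859]
eef_rot: [0.997, -0.074, 0.0, 0.0]
wrist_force: [0.3, -3.7, 6.0]
opening: 0.0522
grasp_force: 65.0
```

Request:
{"op": "drive_tool", "data": {
  "motion": [
    [[0,-0.002,0,0,0,0,0.55],[0,-0.004,0,0,0,0,0.55],[0,-0.004,0,0,0,0,0.55],[0,-0.004,0,0,0,0,0.55],[0,-0.004,0,0,0,0,0.55]]
  ]
}}

```text
time_s: 7.38
position: [0.5707, 0.1866, 0.1859]
eef_rot: [0.997, -0.074, 0.0, 0.0]
wrist_force: [-0.2, -3.1, 5.0]
opening: 0.0523
grasp_force: 65.0
```

```bash
python3 - <<'E'
from plant import ctrl
from h import *
s=ctrl.get_state();print(rel(s),s["ft_torque"].round(2))
E
```

```text
(array([-6. ,  0.2]), np.float64(185.9), array([ 0.3, -3.1]), np.float64(5.0), np.float64(-8.49)) [-0.48  0.1  -0.01]
```

Request:
{"op": "drive_tool", "data": {
  "motion": [
    [[0,-0.003,-0.001,0,0,0,0.55],[0,-0.004,-0.001,0,0,0,0.55],[0,-0.005,-0.001,0,0,0,0.55],[0,-0.005,-0.001,0,0,0,0.55],[0,-0.005,-0.001,0,0,0,0.55]]
  ]
}}

```text
time_s: 7.8
position: [0.5708, 0.1875, 0.1859]
eef_rot: [0.997, -0.074, -0.0, 0.001]
wrist_force: [-0.3, -6.6, 4.9]
opening: 0.0521
grasp_force: 64.9
```

```bash
python3 - <<'E'
from plant import ctrl
from h import *
s=ctrl.get_state();print(rel(s),s["ft_torque"].round(2))
E
```

```text
(array([-6.1,  1.1]), np.float64(185.9), array([ 0.7, -6.6]), np.float64(4.9), np.float64(-8.5)) [-0.89  0.13 -0.08]
```

Pin contact felt (6.6 N). Now feeling along +x.

Request:
{"op": "drive_tool", "data": {
  "motion": [
    [[0.003,0.001,0,0,0,0,0.55],[0.006,0.001,0,0,0,0,0.55],[0.009,0.001,0,0,0,0,0.55],[0.009,0.001,0,0,0,0,0.55],[0.009,0.001,0,0,0,0,0.55]]
  ]
}}

```text
time_s: 8.22
position: [0.5719, 0.1874, 0.1859]
eef_rot: [0.997, -0.074, -0.003, 0.001]
wrist_force: [-9.4, -4.6, 13.6]
opening: 0.052
grasp_force: 65.9
```

Request:
{"op": "drive_tool", "data": {
  "motion": [
    [[0.003,0,0,0,0,0,0.55],[0.005,0,0,0,0,0,0.55],[0.005,0,0,0,0,0,0.55],[0.005,0,0,0,0,0,0.55],[0.005,0,0,0,0,0,0.55]]
  ]
}}

```text
time_s: 8.63
position: [0.573, 0.1872, 0.1858]
eef_rot: [0.997, -0.074, -0.003, 0.001]
wrist_force: [-11.3, -3.9, 15.3]
opening: 0.052
grasp_force: 66.0
```

```bash
python3 - <<'E'
from plant import ctrl
from h import *
s=ctrl.get_state();print(rel(s),s["ft_torque"].round(2))
E
```

```text
(array([-3.9,  1.2]), np.float64(185.8), array([-10.6,  -5.5]), np.float64(15.3), np.float64(-8.47)) [-0.51  1.87  0.04]
```

Request:
{"op": "drive_tool", "data": {
  "motion": [
    [[0,0,-0.003,0,0,0,0.55],[0,0,-0.005,0,0,0,0.55],[0,0,-0.005,0,0,0,0.55],[0,0,-0.005,0,0,0,0.55],[0,0,-0.005,0,0,0,0.55]]
  ]
}}

```text
time_s: 9.05
position: [0.5734, 0.1871, 0.1859]
eef_rot: [0.997, -0.074, -0.002, 0.001]
wrist_force: [-3.8, -3.3, 2.3]
opening: 0.0522
grasp_force: 64.6
```

```bash
python3 - <<'E'
from plant import ctrl
from h import *
s=ctrl.get_state();print(rel(s),s["ft_torque"].round(2))
E
```

```text
(array([-3.4,  1.1]), np.float64(185.9), array([-3.3, -3.9]), np.float64(2.3), np.float64(-8.48)) [-0.52  0.69  0.03]
```

Request:
{"op": "drive_tool", "data": {
  "motion": [
    [[0.002,0,0,0,0,0,0.55],[0.003,0,-0.001,0,0,0,0.55],[0.003,0,-0.001,0,0,0,0.55],[0.003,0,-0.001,0,0,0,0.55],[0.003,0,-0.001,0,0,0,0.55]]
  ]
}}

```text
time_s: 9.47
position: [0.5747, 0.1868, 0.1862]
eef_rot: [0.997, -0.074, -0.002, 0.001]
wrist_force: [-2.7, -3.6, -2.4]
opening: 0.052
grasp_force: 64.1
```

```bash
python3 - <<'E'
from plant import ctrl
from h import *
import cv2
s=ctrl.get_state();print(rel(s),s["ft_torque"].round(2))
w=ctrl.snapshot("wrist");np.savez("w5.npz",**w);cv2.imwrite("pics/w5.png",cv2.resize(w["image"][130:290,130:370,::-1],None,fx=3,fy=3,interpolation=cv2.INTER_CUBIC))
E
```

```text
(array([-2.1,  1. ]), np.float64(186.2), array([-2.2, -4. ]), np.float64(-2.4), np.float64(-8.49)) [-0.71  0.5   0.08]
```

View pics/w5.png

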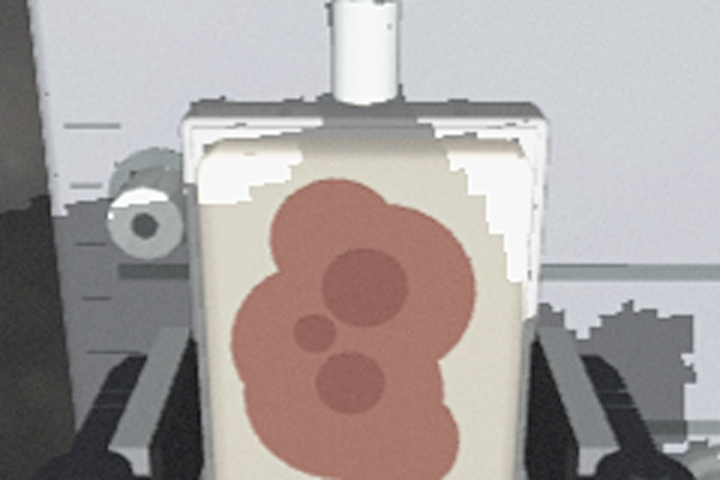

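The nose tip (366,103 in the crop) is centred on the block and just short of its end face. Continuing in 1 mm steps.

Request:
{"op": "drive_tool", "data": {
  "motion": [
    [[0.002,0,0,0,0,0,0.55],[0.004,0,0,0,0,0,0.55],[0.004,0,0,0,0,0,0.55],[0.004,0,0,0,0,0,0.55],[0.004,0,0,0,0,0,0.55]]
  ]
}}

```text
time_s: 9.93
position: [0.576, 0.1866, 0.1863]
eef_rot: [0.997, -0.074, -0.002, 0.001]
wrist_force: [-3.2, -3.5, -3.0]
opening: 0.0522
grasp_force: 64.1
```

Request:
{"op": "drive_tool", "data": {
  "motion": [
    [[0.002,0,0,0,0,0,0.55],[0.003,0,0,0,0,0,0.55],[0.003,0,0,0,0,0,0.55],[0.003,0,0,0,0,0,0.55],[0.003,0,0,0,0,0,0.55]]
  ]
}}

```text
time_s: 10.35
position: [0.5767, 0.1865, 0.1862]
eef_rot: [0.997, -0.074, -0.002, 0.001]
wrist_force: [-3.6, -3.4, -1.8]
opening: 0.0521
grasp_force: 64.3
```

```bash
python3 - <<'E'
from plant import ctrl
from h import *
s=ctrl.get_state();print(rel(s),s["ft_torque"].round(2))
E
```

```text
(array([-0.1,  1. ]), np.float64(186.2), array([-3.1, -3.9]), np.float64(-1.8), np.float64(-8.49)) [-0.65  0.65  0.01]
```

Request:
{"op": "drive_tool", "data": {
  "motion": [
    [[0.002,0,0,0,0,0,0.55],[0.003,0,0,0,0,0,0.55],[0.003,0,0,0,0,0,0.55],[0.003,0,0,0,0,0,0.55],[0.003,0,0,0,0,0,0.55]]
  ]
}}

```text
time_s: 10.77
position: [0.577, 0.1866, 0.1861]
eef_rot: [0.997, -0.074, -0.003, 0.001]
wrist_force: [-7.7, -3.4, 0.9]
opening: 0.0524
grasp_force: 64.5
```

Request:
{"op": "drive_tool", "data": {
  "motion": [
    [[0.002,0,0,0,0,0,0.55],[0.003,0,0,0,0,0,0.55],[0.003,0,0,0,0,0,0.55],[0.003,0,0,0,0,0,0.55],[0.003,0,0,0,0,0,0.55]]
  ]
}}

```text
time_s: 11.18
position: [0.5773, 0.1865, 0.186]
eef_rot: [0.997, -0.074, -0.004, 0.001]
wrist_force: [-9.7, -4.2, 3.4]
opening: 0.0527
grasp_force: 64.7
```

```bash
python3 - <<'E'
from plant import ctrl
from h import *
s=ctrl.get_state();print(rel(s),s["ft_torque"].round(2))
E
```

```text
(array([0.6, 1.1]), np.float64(186.0), array([-9. , -5.6]), np.float64(3.4), np.float64(-8.48)) [-0.56  1.45  0.  ]
```

The stop is felt: 0.3 mm of travel per mm commanded and 9 N. I'm easing off and opening a little.

Request:
{"op": "drive_tool", "data": {
  "motion": [
    [[-0.002,0,0,0,0,0,0.55],[-0.003,0.002,0,0,0,0,0.55],[-0.003,0.002,0,0,0,0,0.75],[-0.003,0.002,0,0,0,0,0.75],[-0.003,0.002,0,0,0,0,0.75]]
  ]
}}

```text
time_s: 11.6
position: [0.5792, 0.1865, 0.1881]
eef_rot: [0.997, -0.074, 0.001, -0.0]
wrist_force: [0.9, 0.4, 0.8]
opening: 0.0641
grasp_force: 0.0
```

Request:
{"op": "drive_tool", "data": {
  "motion": [
    [[0,-0.005,0,0,0,0,0.75],[0,-0.008,0,0,0,0,0.75],[0,-0.011,0,0,0,0,0.75],[0,-0.013,0,0,0,0,0.75],[0,-0.013,0,0,0,0,0.75]]
  ]
}}

```text
time_s: 12.02
position: [0.5793, 0.1902, 0.1877]
eef_rot: [0.997, -0.074, 0.0, -0.0]
wrist_force: [-0.6, 0.4, -0.5]
opening: 0.0638
grasp_force: 0.0
```

```bash
python3 - <<'E'
from plant import ctrl
from h import *
s=ctrl.get_state();print(rel(s),s["ft_torque"].round(2),s["opening"])
E
```

```text
(array([2., 5.]), np.float64(187.7), array([-0.6,  0.3]), np.float64(-0.5), np.float64(-8.49)) [ 0.02 -0.03 -0.04] 0.0637564929612984
```

Request:
{"op": "drive_tool", "data": {
  "motion": [
    [[0,-0.003,0,0,0,0,0.75],[0,-0.005,0,0,0,0,0.75],[0,-0.008,0,0,0,0,0.75],[0,-0.01,0,0,0,0,0.75],[0,-0.01,0,0,0,0,0.75]]
  ]
}}

```text
time_s: 12.43
position: [0.5796, 0.1916, 0.1875]
eef_rot: [0.997, -0.074, -0.001, 0.002]
wrist_force: [-1.0, -7.6, 3.4]
opening: 0.064
grasp_force: 4.1
```

```bash
python3 - <<'E'
from plant import ctrl
from h import *
s=ctrl.get_state();print(rel(s),s["ft_torque"].round(2),s["opening"])
E
```

```text
(array([2. , 6.5]), np.float64(187.5), array([ 0.2, -7.7]), np.float64(3.4), np.float64(-8.48)) [-1.39  0.27  0.01] 0.063988965522945
```

Seated on the pins with 7.7 N. Backing off to centre, opening and lifting.

Request:
{"op": "drive_tool", "data": {
  "motion": [
    [[0,0.01,0,0,0,0,0.75],[0,0.018,0,0,0,0,0.8],[0,0.018,0,0,0,0,0.85],[0,0.018,-0.05,0,0,0,0.85],[0,0.018,-0.15,0,0,0,0.85]]
  ]
}}

```text
time_s: 12.85
position: [0.5766, 0.1873, 0.2287]
eef_rot: [0.997, -0.074, -0.004, 0.001]
wrist_force: [-0.3, -0.1, -1.0]
opening: 0.0726
grasp_force: 0.0
```

Request:
{"op": "drive_tool", "data": {
  "motion": [
    [[-0.05,0,-0.13,0,0,0,0],[-0.1,0,-0.26,0,0,0,0],[-0.1,0,-0.26,0,0,0,0],[-0.1,0,-0.26,0,0,0,0],[-0.1,0,-0.26,0,0,0,0]]
  ]
}}

```text
time_s: 13.27
position: [0.549, 0.1923, 0.3109]
eef_rot: [0.997, -0.074, 0.0, -0.0]
wrist_force: [-0.5, -0.3, -1.5]
opening: 0.012
grasp_force: 0.0
```

```bash
python3 - <<'E'
from plant import ctrl
from h import *
import cv2
s=ctrl.get_state();print(rel(s),s["position"],s["ft_torque"].round(2),s["opening"])
w=ctrl.snapshot("wrist");np.savez("w6.npz",**w);cv2.imwrite("pics/w6.png",cv2.resize(w["image"][:,:,::-1],None,fx=1.5,fy=1.5,interpolation=cv2.INTER_CUBIC))
E
```

```text
(array([-28.3,   2.6]), np.float64(310.9), array([-0.5, -0.4]), np.float64(-1.5), np.float64(-8.47)) [0.5489913  0.19229281 0.31090182] [ 0.01 -0.01  0.04] 0.011995099742947518
```

View pics/w6.png

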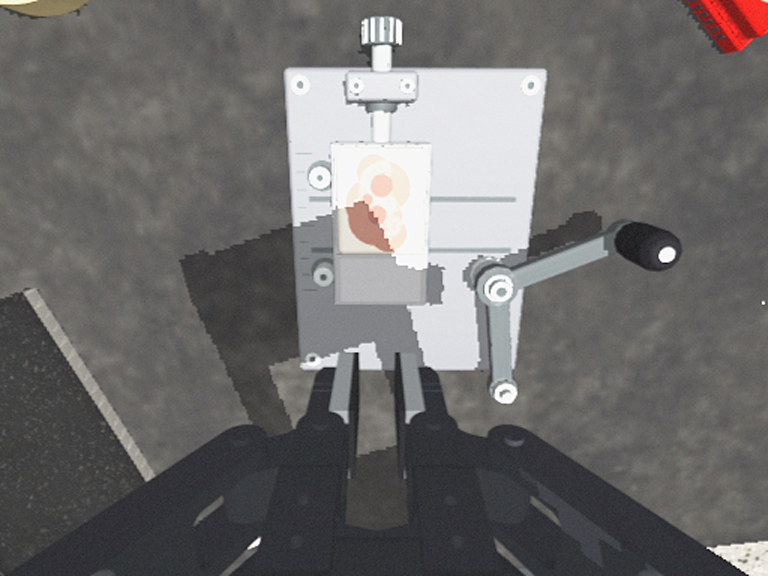

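The block lies home: end at the nose (380,143) and long edge on both pins at (319,175) and (322,274). The lever is still open, with the knob top at (667,254). Measuring the knob and computing the arc.

```bash
python3 - <<'E'
from plant import ctrl
from h import *
w=dict(np.load("w6.npz"));s=ctrl.get_state()
k=ray(w,np.array([(667,254),(498,290)])/1.5,.075)[0];p=np.array([.5382,.1265]);v=k[:2]-p
th=np.degrees(np.arctan2(v[1],v[0]))%360;print("knob",k,np.hypot(*v),th,"lever rad",np.radians(th-186.5))
k=np.r_[p+.072*v/np.hypot(*v),0]
print("to knob",to_tool(s,np.r_[k[:2]-s["position"][:2],-.091]))
for i,t in enumerate(np.r_[np.arange(th,186.5,-11),186.5,184.5]):
    q=np.r_[p+.072*np.array([np.cos(np.radians(t)),np.sin(np.radians(t))]),0];print(round(t,1),q[:2].round(4),to_tool(s,q-k)[:2])
E
```

```text
knob [0.55479076 0.05730794 0.075     ] 0.07115331255978143 283.483727142292 lever rad 1.692685359488787
to knob [0.088 0.444 0.303]
283.5 [0.555  0.0565] [0. 0.]
272.5 [0.5413 0.0546] [-0.044  0.013]
261.5 [0.5275 0.0553] [-0.09   0.017]
250.5 [0.5141 0.0586] [-0.136  0.013]
239.5 [0.5016 0.0645] [-0.18 -0.  ]
228.5 [0.4905 0.0726] [-0.221 -0.021]
217.5 [0.4811 0.0827] [-0.257 -0.05 ]
206.5 [0.4738 0.0944] [-0.286 -0.085]
195.5 [0.4688 0.1073] [-0.309 -0.125]
186.5 [0.4667 0.1183] [-0.322 -0.161]
184.5 [0.4664 0.1209] [-0.324 -0.169]
```

Request:
{"op": "drive_tool", "data": {
  "motion": [
    [[0.025,0.13,0,0,0,0,0.6],[0.05,0.26,0,0,0,0,0.6],[0.075,0.38,0,0,0,0,0.6],[0.088,0.444,0,0,0,0,0.6],[0.088,0.444,0,0,0,0,0.6]]
  ]
}}

```text
time_s: 13.73
position: [0.5554, 0.0527, 0.3084]
eef_rot: [0.997, -0.076, -0.002, 0.001]
wrist_force: [-0.7, 0.2, 0.2]
opening: 0.051
grasp_force: 0.0
```

Request:
{"op": "drive_tool", "data": {
  "motion": [
    [[0,0,0,0,0,0,0.6],[0,0,0.1,0,0,0,0.6],[0,0,0.2,0,0,0,0.6],[0,0,0.28,0,0,0,0.6],[0,0,0.303,0,0,0,0.6]]
  ]
}}

```text
time_s: 14.15
position: [0.553, 0.0578, 0.2143]
eef_rot: [0.997, -0.073, -0.004, -0.0]
wrist_force: [-1.4, -0.2, -0.7]
opening: 0.0513
grasp_force: 0.0
```

```bash
python3 - <<'E'
from plant import ctrl
from h import *
s=ctrl.get_state();print(rel(s),s["position"],s["opening"],"err",to_tool(s,[.555-s["position"][0],.0565-s["position"][1],.22-s["position"][2]]))
E
```

```text
(array([  -4.5, -129.8]), np.float64(214.3), array([-1.3, -0.4]), np.float64(-0.7), np.float64(-8.42)) [0.55297008 0.05776537 0.21432791] 0.051308916922263165 err [ 0.007  0.003 -0.019]
```

Request:
{"op": "drive_tool", "data": {
  "motion": [
    [[0,0,-0.007,0,0,0,0.6],[0,0,-0.007,0,0,0,0.1],[0,0,-0.007,0,0,0,0.1],[0,0,-0.007,0,0,0,0.1],[0,0,-0.007,0,0,0,0.1]]
  ]
}}

```text
time_s: 14.57
position: [0.5566, 0.0569, 0.2241]
eef_rot: [0.997, -0.074, 0.002, -0.001]
wrist_force: [-1.1, 3.5, 5.0]
opening: 0.0178
grasp_force: 58.7
```

```bash
python3 - <<'E'
from plant import ctrl
from h import *
s=ctrl.get_state();print(rel(s),s["position"],s["opening"],s["wrist_force"],s["grasp_force"])
E
```

```text
(array([  -0.7, -130.2]), np.float64(224.1), array([-1.6,  3.3]), np.float64(5.0), np.float64(-8.49)) [0.55663883 0.05686931 0.22406535] 0.01784586897317681 [-1.12634063  3.49566017  4.9686657 ] 58.7273303110851
```

Request:
{"op": "drive_tool", "data": {
  "motion": [
    [[-0.022,0.008,0,0,0,0,0.1],[-0.066,0.015,0,0,0,0,0.1],[-0.113,0.015,0,0,0,0,0.1],[-0.158,0.007,0,0,0,0,0.1],[-0.18,0,0,0,0,0,0.1]]
  ]
}}

```text
time_s: 14.98
position: [0.5025, 0.0646, 0.2241]
eef_rot: [0.997, -0.074, 0.003, -0.0]
wrist_force: [3.8, 2.3, 3.6]
opening: 0.0177
grasp_force: 59.3
```

```bash
python3 - <<'E'
from plant import ctrl
from h import *
s=ctrl.get_state();print(rel(s),s["position"],s["opening"],s["wrist_force"],s["grasp_force"])
E
```

```text
(array([ -55.4, -130.6]), np.float64(224.1), array([3.4, 2.8]), np.float64(3.6), np.float64(-8.51)) [0.50247475 0.06456645 0.2240596 ] 0.017739250414068382 [3.79223955 2.271724   3.5843016 ] 59.33605509228073
```

Request:
{"op": "drive_tool", "data": {
  "motion": [
    [[-0.021,-0.01,0,0,0,0,0.1],[-0.041,-0.021,0,0,0,0,0.1],[-0.06,-0.035,0,0,0,0,0.1],[-0.077,-0.05,0,0,0,0,0.1],[-0.092,-0.067,0,0,0,0,0.1]]
  ]
}}

```text
time_s: 15.4
position: [0.4786, 0.0879, 0.224]
eef_rot: [0.997, -0.074, 0.002, 0.0]
wrist_force: [0.3, -1.4, 9.3]
opening: 0.0177
grasp_force: 60.0
```

Request:
{"op": "drive_tool", "data": {
  "motion": [
    [[-0.007,-0.008,0,0,0,0,0.1],[-0.014,-0.018,0,0,0,0,0.1],[-0.02,-0.028,0,0,0,0,0.1],[-0.026,-0.038,0,0,0,0,0.1],[-0.031,-0.048,0,0,0,0,0.1]]
  ]
}}

```text
time_s: 15.82
position: [0.4715, 0.1032, 0.224]
eef_rot: [0.997, -0.074, 0.002, 0.001]
wrist_force: [-2.8, -4.8, 12.9]
opening: 0.0177
grasp_force: 60.3
```

```bash
cat > a.py <<'E'
from plant import ctrl
from h import *
s=ctrl.get_state();v=s["position"][:2]-[.0016,.0004]-[.5382,.1265]
print(rel(s),s["position"],s["opening"],s["wrist_force"].round(1),"lever",np.arctan2(v[1],v[0])%(2*np.pi)-np.radians(186.5),np.hypot(*v))
E
python3 a.py
```

```text
(array([-91.8, -96.9]), np.float64(224.0), array([-2. , -5.1]), np.float64(12.9), np.float64(-8.47)) [0.47146411 0.10322017 0.22397151] 0.017722537531538962 [-2.8 -4.8 12.9] lever 0.22012582332073682 0.07232238788945183
```

Request:
{"op": "drive_tool", "data": {
  "motion": [
    [[-0.005,-0.012,0,0,0,0,0.1],[-0.01,-0.024,0,0,0,0,0.1],[-0.014,-0.036,0,0,0,0,0.1],[-0.017,-0.048,0,0,0,0,0.1],[-0.018,-0.056,0,0,0,0,0.1]]
  ]
}}

```text
time_s: 16.23
position: [0.4681, 0.1202, 0.2239]
eef_rot: [0.997, -0.073, 0.001, 0.002]
wrist_force: [-7.1, -16.5, 16.7]
opening: 0.0176
grasp_force: 61.0
```

```bash
python3 a.py
```

```text
(array([-97.7, -80.6]), np.float64(223.9), array([ -4.6, -17.4]), np.float64(16.7), np.float64(-8.42)) [0.46810027 0.12018785 0.22385655] 0.017621310319529935 [ -7.1 -16.5  16.7] lever -0.020103748008156064 0.0720132187433152
```

Hard stop reached (17 N at the knob, angle about 0). Releasing and lifting.

Request:
{"op": "drive_tool", "data": {
  "motion": [
    [[0,0.003,0,0,0,0,0.1],[0,0.003,0,0,0,0,0.5],[0,0.003,0,0,0,0,0.6],[0,0.003,0,0,0,0,0.6],[0,0.003,0,0,0,0,0.6]]
  ]
}}

```text
time_s: 16.65
position: [0.4675, 0.1203, 0.2216]
eef_rot: [0.997, -0.074, -0.0, 0.0]
wrist_force: [0.1, -1.2, -0.8]
opening: 0.0517
grasp_force: 0.0
```

Request:
{"op": "drive_tool", "data": {
  "motion": [
    [[0,0,-0.1,0,0,0,0.6],[0,0,-0.23,0,0,0,0.6],[-0.1,0,-0.35,0,0,0,0.6],[-0.15,0,-0.4,0,0,0,0.6],[-0.15,0,-0.4,0,0,0,0.6]]
  ]
}}

```text
time_s: 17.07
position: [0.4226, 0.1278, 0.3461]
eef_rot: [0.997, -0.074, 0.003, -0.001]
wrist_force: [0.1, -0.6, -0.4]
opening: 0.0512
grasp_force: 0.0
```

```bash
python3 - <<'E'
from plant import ctrl
from h import *
import cv2
s=ctrl.get_state();print(rel(s),s["position"],s["opening"])
w=ctrl.snapshot("wrist");np.savez("w7.npz",**w)
t=ctrl.snapshot("top");np.savez("t7.npz",**t)
a=cv2.resize(w["image"][:,:,::-1],(512,384));b=cv2.resize(t["image"][140:260,120:240,::-1],(384,384),interpolation=cv2.INTER_CUBIC)
im=np.hstack([a,b]);cv2.imwrite("pics/w7.png",im[:,:800] if im.shape[1]<=800 else cv2.resize(im,(800,343)))
E
```

```text
(array([-143.8,  -79.9]), np.float64(346.1), array([ 0.2, -0.6]), np.float64(-0.4), np.float64(-8.44)) [0.4225772  0.12775199 0.34613987] 0.05123735703845469
```

View pics/w7.png

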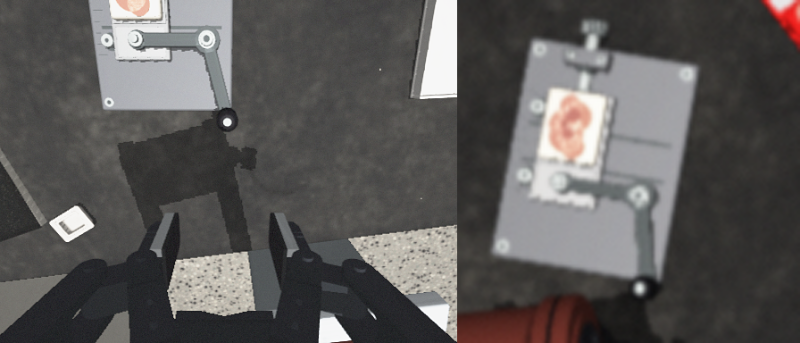

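The arm lies across the block with its foot on the ledge, at (136,39) on the left. The pivot is at (207,39) and the knob at (227,121). The end is at the screw and the edge on the pins. One numeric check of the lever angle.

```bash
python3 - <<'E'
from h import *
w=dict(np.load("w7.npz"));k=ray(w,np.array([(227,121.5)])*1.12,.075)[0];p=ray(w,np.array([(207,39)])*1.12,.044)[0];f=ray(w,np.array([(136,39)])*1.12,.044)[0]
a=lambda q:np.degrees(np.arctan2(*(q-p)[1::-1]))%360+8.5
print(k,p,"knob",a(k),np.hypot(*(k-p)[:2]),"arm",a(f),np.hypot(*(f-p)[:2]))
E
```

```text
[0.46592337 0.11876668 0.075     ] [0.53682826 0.12626885 0.044     ] knob 194.5397733392796 0.0713006714587615 arm 89.96878059045335 0.06366889710007886
```

Knob at 194.5° (195° is shut) and arm at 90°, so the lever is shut. Handing in.

```bash
python3 -c "
from plant import ctrl
print(ctrl.finish_job())"
```

```text
the job is handed in; nothing more can be done
None
```

I handed the job in: the block lies wax up on the plate against both pins and the stop screw, the lever is shut with its foot on the ledge, and the fingers are clear. The hand-in returned no verdict.

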